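# Seat the bag sealer's element plate and hold its cover over the screw holes

## Task

The bag sealer on the packing bench is open. Lower the aluminium element plate (red grip rib) over the two brass locating pins in its tray until it rests flush on the tray, and let go of it. Then pick up the blue cover plate by its black rib and finish while still holding it level and still, hovering about 15 mm above the four pillars without touching them, with its four holes lined up over the pillars' threaded holes so that a colleague can start the screws; leave the other things on the bench where they are.

Things in the scene. Friction and masses are not known exactly. Their poses are not given: they have to be found in the camera images.
- sealer: opened bag sealer, fixed: grey tray 190 x 140 mm (x, y), 12 mm thick, origin at the centre of its underside on the bench, z up. On it stand four aluminium pillars at (+-75, +-50) mm, 18 mm across, tops 60 mm above the bench, and two brass locating pins at (+-40, 0) mm. A white sealing jaw, 60 x 200 mm, 45 mm high, is joined to the +x end, its middle at +130 mm
- pin0 (a point): tip of the locating pin at (+40, 0) mm in the sealer's frame, 34 mm above the bench; the pin is 10 mm across and stands 22 mm above the tray's upper face: straight for 12 mm, then tapering to a 3 mm tip
- pin1 (a point): tip of the like pin at (-40, 0) mm in the sealer's frame, 34 mm above the bench
- thread0 (a point): mouth of the 6.5 mm threaded hole (black) in the pillar top at (+75, +50) mm in the sealer's frame, 60 mm above the bench; axes as the sealer's. All four pillars have such a hole
- thread2 (a point): mouth of the threaded hole at (-75, -50) mm in the sealer's frame, diagonally opposite thread0
- element_plate: aluminium plate, loose, flat on the bench, 120 x 70 mm (x, y), 8 mm thick, about 0.22 kg; origin at the centre of its underside, z up. Through holes 12.5 mm across at (+-40, 0) mm. Red grip rib upright on its centre, 40 mm long (x), 14 mm thick (y), from 8 to 40 mm above the underside. Half a turn makes no difference
- plate_grip (a point): point to grip in the element plate's red rib: on its centre line, 30 mm above the plate's underside (10 mm below the rib's top, 22 mm above the plate's upper face); x along the rib, y across it
- plate_hole0 (a point): centre of the element plate's hole at (+40, 0) mm, at its underside
- plate_hole1 (a point): centre of the element plate's hole at (-40, 0) mm, at its underside
- cover: blue cover plate, loose, flat on the bench, 180 x 130 mm (x, y), 5 mm thick, about 0.35 kg; origin at the centre of its underside, z up. Four through holes 14 mm across at (+-75, +-50) mm, as the pillars. Black grip rib upright on its centre, 60 mm long (x), 14 mm thick (y), from 5 to 41 mm above the underside. Half a turn makes no difference
- cover_grip (a point): point to grip in the cover's black rib: on its centre line, 28 mm above the cover's underside (13 mm below the rib's top, 23 mm above the cover's upper face); x along the rib, y across it
- cover_hole0 (a point): centre of the cover's hole at (+75, +50) mm, at its underside
- cover_hole2 (a point): centre of the cover's hole at (-75, -50) mm, at its underside, diagonally opposite cover_hole0
- screwdriver: bystander: screwdriver with a red handle, lying on the bench
- screw_dish: bystander: small steel dish, 80 mm across, 25 mm high
- tape_roll: bystander: amber tape roll, 90 mm across, 48 mm high, lying flat
- marker: bystander: marker pen, 135 mm long, lying
- cleaner: bystander: white bottle, 56 mm across, 130 mm high, standing
- carton: bystander: small carton 90 x 70 x 50 mm
Not all that is in view belongs to the job. There is more than one size of the cover; the job needs the larger.

How it is judged (in metres and radians):
On the way:
1. the element plate rests flush on the tray, both pins through its holes, and has been let go (((horizontal distance between plate_hole0 and pin0 below 0.003 m and horizontal distance between plate_hole1 and pin1 below 0.003 m) or (horizontal distance between plate_hole0 and pin1 below 0.003 m and horizontal distance between plate_hole1 and pin0 below 0.003 m)) and z of each of plate_hole0, plate_hole1 in the frame of sealer below 0.014 m and z of plate_grip in the frame of sealer above 0.04 m and angle between plate_grip's own z axis and vertical below 0.04 rad and contact force between the fingers and element_plate below 0.1 N and linear speed of element_plate below 0.02 m/s), for 0.3 s.
At the end, for the whole second after the job is handed in: The gripper holds the cover level (4 deg) and still, rib up, underside 6 to 26 mm above the pillar tops, touching neither sealer nor element plate, holes within 4.5 mm of the threaded holes seen from above (either way round); the element plate sits on both pins, within 2 mm of flush (((horizontal distance between cover_hole0 and thread0 below 0.0045 m and horizontal distance between cover_hole2 and thread2 below 0.0045 m) or (horizontal distance between cover_hole0 and thread2 below 0.0045 m and horizontal distance between cover_hole2 and thread0 below 0.0045 m)) and z of cover_hole0 in the frame of thread0 between 0.006 and 0.026 m and z of cover_hole2 in the frame of thread0 between 0.006 and 0.026 m and z of cover_grip in the frame of thread0 above 0.02 m and angle between cover_grip's own z axis and vertical below 0.07 rad and contact force between the fingers and cover above 1 N and contact force between cover and sealer below 0.1 N and contact force between cover and element_plate below 0.1 N and linear speed of cover below 0.02 m/s and angular speed of cover below 0.15 rad/s and ((horizontal distance between plate_hole0 and pin0 below 0.003 m and horizontal distance between plate_hole1 and pin1 below 0.003 m) or (horizontal distance between plate_hole0 and pin1 below 0.003 m and horizontal distance between plate_hole1 and pin0 below 0.003 m)) and z of each of plate_hole0, plate_hole1 in the frame of sealer below 0.014 m and z of plate_grip in the frame of sealer above 0.04 m and angle between plate_grip's own z axis and vertical below 0.04 rad); the arm keeps its last pose, push and grip.
It fails at once if a bystander was moved more than 30 mm (distance of any of screwdriver, screw_dish, tape_roll, marker, cleaner, carton from where it was at the start of the episode above 0.03 m).
It also fails if it takes over 72 s, if anything falls off the work surface, if the arm or the gripper's body presses on something with over 40 N, if the wrist force passes 120 N, or if a joint passes its speed limit or range.

## Robot

A 6-joint arm with a two-finger parallel gripper is mounted at the origin on the work surface. World frame = base frame: x ahead of the robot, y to its left, z up, the work surface at z = 0. Lengths are in mm, angles in degrees, forces in N, time in s.
With the tool pointing down it reaches from about 350 to 850 mm from the base axis. Payload 8.1 kg.
Tool frame: the origin (TCP) lies midway between the tips of the shut fingers; the grasp point (between the pads) lies 19 mm behind it (r.tcp_to_grasp is the distance from the TCP to the grasp point, in mm); z points along the fingers, y is the direction in which the jaws open and shut (so a half turn about z gives the same grasp; the last joint's range is limited). The gripper opens to 85 mm and grips with 20 to 120 N. Pads are 22 mm wide; open, the fingers measure 114 mm over their backs; the gripper's body (76 mm by 85 mm) begins 54 mm behind the grasp point. The pads swing forward as they close: fully open they stand 13 mm farther back than shut.
Start: joints at [60.481, 7.471, 85.268, -0, 87.261, -4.893], TCP at [249.993, 545.444, 231.292] pointing down, gripper open.
Joint ranges: [-169.43, 169.43], [-51.17, 129.36], [1.28, 143.12], [-76.62, 256.62], [0, 156.53], [-152.29, 152.29]. Speed limits (degrees/s): [136.94, 136.94, 159.86, 180, 180, 180].

## Interface

Orientations are given as [roll, pitch, yaw] about the fixed x, y, z axes, in that order (R = Rz(yaw) Ry(pitch) Rx(roll)).
In Python, from bench import r gives the robot as it stands.
- The arm moves only by the tool jog_arm, never from a script. Its argument "targets" is a list of rows, each a list of 7 numbers: the shift along the tool's x, y, z in m, then the turn, a rotation vector about the tool's x, y, z in rad, then the closure, from 0 (fully open) to 1 (shut). In form: [[dx, dy, dz, wx, wy, wz, claw], ...]. A call has 1 to 5 rows; each row is the pose to reach, as a shift and turn from the pose commanded when the call began, along the tool's axes at that moment; what a row does not reach only later rows make up. A row lasts 1/12 s, in which the tool goes at most 41.7 mm and 7.16 degrees, less where a joint would pass 70% of its speed; a pose out of reach is approached as far as the arm can. A call with a gripper value outside its range is refused whole. The fingers move at their own pace and stop on an object; "newtons" is the grip in N (left out, the last holds). Time passes only in rows, so rows that repeat a pose let the fingers close. It gives the time, the measured TCP pose, the force and the opening at its end, in the units of the state.
- r.sense(): the state, without advancing time (a new reading comes with each control period).
- r.snapshot(name): name is "scene" or "top" or "wrist"; returns a dict with "pixels" (480x640x3 uint8, red, green, blue), "fx", "fy", "cx", "cy" (pixels), "origin" and "attitude" of the camera in the world. Camera axes: x right, y down, z forward; pixel columns grow to the right and rows downward; lengths in mm; the calibration is good to about 2 mm. A picture is of the moment at which its call begins. There is no depth.
- r.hand_in(): hands the job in, once; it reports no verdict.
The state is a dict: "time": time; "joint_pos": joint angles; "qd": joint speeds; "joint_efforts": joint torques, N m; "tool_pos": TCP position; "tcp_rot": TCP orientation; "ft_force": force on the tool from outside, world axes, zero at the start; "wrist_torque": the same for the moment, N m; "finger_gap": finger opening in mm.
Only numpy, scipy, OpenCV 4.12 (cv2) and the standard library are available. Lean on these libraries where they do the work, as an engineer would, in place of code of your own. Each camera call takes 0.05 s, during which the arm holds its last target.

## Working session

There is one attempt and no reset: what is moved stays moved. The work goes in short steps, Python scripts to look and compute and a tool call to move; the robot and the scene stay as the last step left them, time stands still between calls to the robot, and variables do not carry over. Pictures are saved under pics/ and viewed, and the job is handed in when it is done.

Besides the shell and the picture viewer there is one more tool, called after "Call:" in YAML: its name, and indented under it one key for each argument. jog_arm: Moves the arm, as the interface text tells. Its arguments: {"type":"object","properties":{"targets":{"type":"array","items":{"type":"array","items":{"type":"number"}}},"newtons":{"type":"number"}},"required":["targets"]}

```bash
ls; mkdir -p pics; cat > h.py <<'E'
import numpy as np, cv2
from bench import r
def snap(n,f=None):
    s=r.snapshot(n); 
    if f: cv2.imwrite('pics/'+f,cv2.cvtColor(s['pixels'],cv2.COLOR_RGB2BGR))
    return s
E
python3 - <<'E'
from h import *
for n in ['scene','top','wrist']:
    s=snap(n,n+'0.png'); print(n,{k:(np.round(v,4).tolist() if k!='pixels' else v.shape) for k,v in s.items()})
print(r.sense())
E
```

```text
pics
scene {'pixels': (480, 640, 3), 'fx': 485.7675, 'fy': 485.7675, 'cx': 318.7217, 'cy': 244.8785, 'origin': [1170.5192, 688.6576, 1199.3286], 'attitude': [-140.2942, 0.8338, 135.6234]}
top {'pixels': (480, 640, 3), 'fx': 494.9238, 'fy': 494.9238, 'cx': 321.3624, 'cy': 246.4725, 'origin': [305.6495, -10.6338, 1180.122], 'attitude': [-168.1091, -0.0322, -87.0667]}
wrist {'pixels': (480, 640, 3), 'fx': 386.2345, 'fy': 386.2345, 'cx': 317.3614, 'cy': 240.7351, 'origin': [182.8455, 575.404, 372.7269], 'attitude': [163.4387, 0.1308, 65.4116]}
{'time': 0.15, 'joint_pos': array([ 6.04805260e+01,  7.50410481e+00,  8.53153277e+01, -1.14453923e-03,
        8.72610267e+01, -4.89445975e+00]), 'qd': array([ 0.01182527, -0.14743776, -0.29332601, -0.03518021,  0.07612976,
       -0.00109213]), 'joint_efforts': array([ 9.10269828e-04, -5.70066690e+01, -5.01156700e+01, -1.71762986e-04,
        9.69994522e-03, -5.49660797e-05]), 'tool_pos': array([249.7989281 , 545.06651325, 230.49284296]), 'tcp_rot': array([-1.79919737e+02, -5.72584019e-03,  1.55375037e+02]), 'ft_force': array([ 0.59524905,  0.54312781, -0.04978181]), 'wrist_torque': array([ 0.01717299, -0.01440058,  0.00474893]), 'finger_gap': 85.22493319146577}
```

View pics/top0.png

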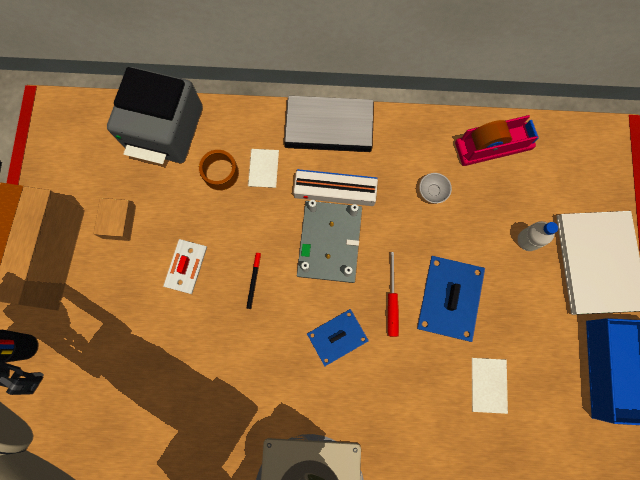

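View pics/scene0.png

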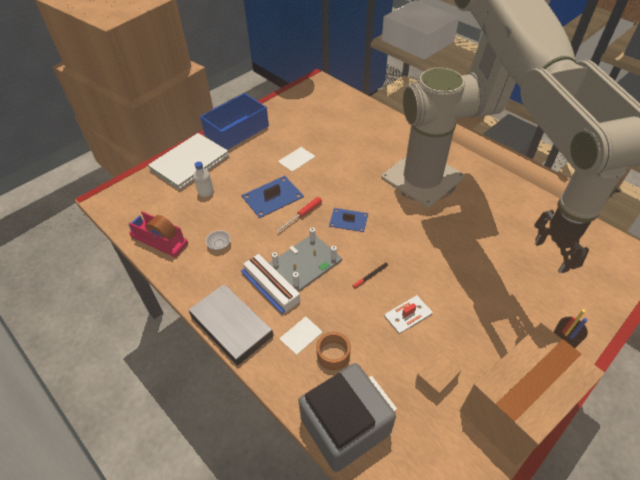

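View pics/wrist0.png

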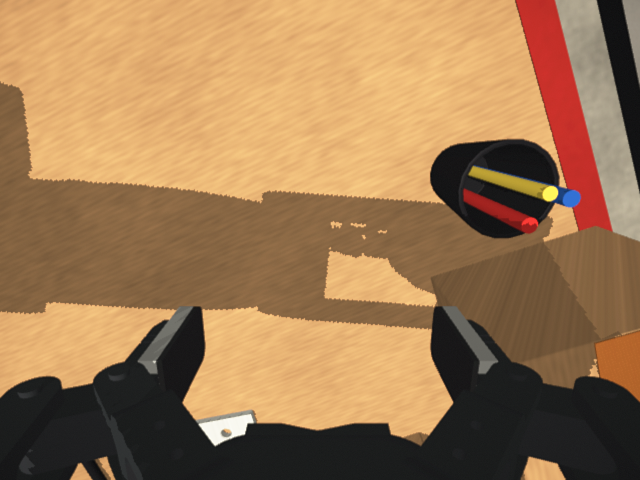

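```bash
cat >> h.py <<'E'
from scipy.spatial.transform import Rotation as Ro
def ray(s,uv):
    uv=np.atleast_2d(np.asarray(uv,float))
    d=np.c_[(uv[:,0]-s['cx'])/s['fx'],(uv[:,1]-s['cy'])/s['fy'],np.ones(len(uv))]
    R=Ro.from_euler('xyz',s['attitude'],degrees=True).as_matrix()
    return np.asarray(s['origin'],float),d@R.T
def onz(s,uv,z):
    o,d=ray(s,uv); return o+d*((z-o[2])/d[:,2])[:,None]
def px(s,p):
    p=np.atleast_2d(np.asarray(p,float))
    R=Ro.from_euler('xyz',s['attitude'],degrees=True).as_matrix()
    c=(p-np.asarray(s['origin'],float))@R
    return np.c_[c[:,0]/c[:,2]*s['fx']+s['cx'],c[:,1]/c[:,2]*s['fy']+s['cy']]
def biggest(mask,k=0):
    cs,_=cv2.findContours(mask.astype(np.uint8),cv2.RETR_EXTERNAL,cv2.CHAIN_APPROX_NONE)
    return sorted(cs,key=cv2.contourArea)[-1-k]
def rect(s,c,z):
    p=onz(s,c.reshape(-1,2),z)[:,:2].astype(np.float32)
    return cv2.minAreaRect(p)
def hsv(s): return cv2.cvtColor(s['pixels'],cv2.COLOR_RGB2HSV)
E
python3 - <<'E'
from h import *
s=snap('top')
H=hsv(s); 
blue=(H[...,0]>100)&(H[...,0]<125)&(H[...,1]>140)&(H[...,2]>60)
blue[:,500:]=0; blue[:240]=0
for k in (0,1):
    c=biggest(blue,k); print('blue',c.reshape(-1,2).mean(0),rect(s,c,5))
P=s['pixels'].astype(int)
w=(H[...,1]<60)&(H[...,2]>150); m=np.zeros_like(w); m[230:300,155:215]=1
c=biggest(w&m); print('plate',rect(s,c,8))
red=((H[...,0]<6)|(H[...,0]>174))&(H[...,1]>180)&(H[...,2]>120)&m
c=biggest(red); print('rib',c.reshape(-1,2).mean(0),rect(s,c,40))
gm=np.zeros_like(w); gm[195:285,290:370]=1
g=(H[...,1]<60)&(H[...,2]>80)&(H[...,2]<150)&gm
c=biggest(g); print('tray',c.reshape(-1,2).mean(0),rect(s,c,12))
im=cv2.cvtColor(s['pixels'],cv2.COLOR_RGB2BGR)
a=cv2.resize(im[160:290,285:385],None,fx=4,fy=4,interpolation=cv2.INTER_CUBIC)
b=cv2.resize(im[225:305,155:215],None,fx=5,fy=5,interpolation=cv2.INTER_CUBIC)
out=np.zeros((540,760,3),np.uint8); out[:520,:400]=a; out[:400,405:705]=b
cv2.imwrite('pics/crop1.png',out)
cv2.imwrite('pics/crop2.png',cv2.resize(im[240:370,300:490],None,fx=4,fy=4,interpolation=cv2.INTER_CUBIC))
E
```

```text
blue [451.12  298.388] ((444.8533020019531, -312.4043884277344), (129.30580139160156, 179.20997619628906), 79.4632339477539)
blue [337.26530612 337.20408163] ((338.7696228027344, -46.88764953613281), (84.14620971679688, 116.55094909667969), 32.40214920043945)
plate ((488.1014404296875, 326.3726806640625), (69.59982299804688, 119.70527648925781), 78.05447387695312)
rib [181.12820513 263.74358974] ((487.7908630371094, 326.181640625), (13.560612678527832, 39.0812873840332), 77.75023651123047)
tray [328.69387755 240.3819242 ] ((566.9771728515625, -17.421791076660156), (138.52304077148438, 188.38851928710938), 86.75148010253906)
```

View pics/crop1.png

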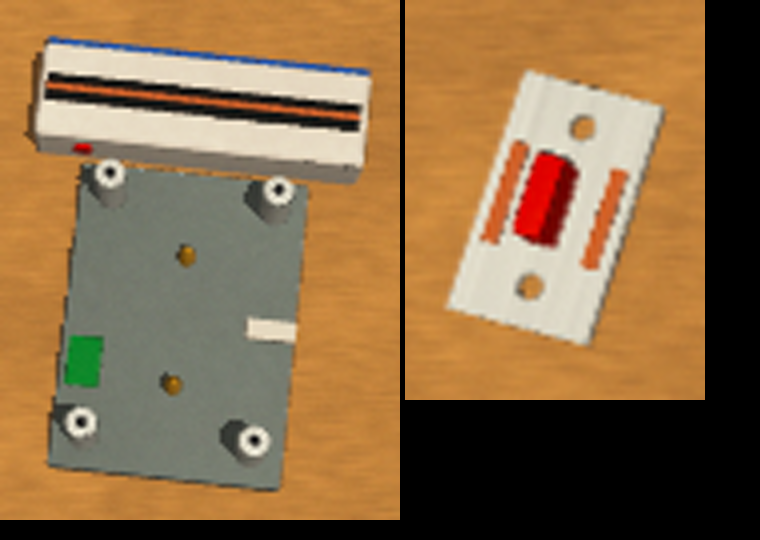

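View pics/crop2.png

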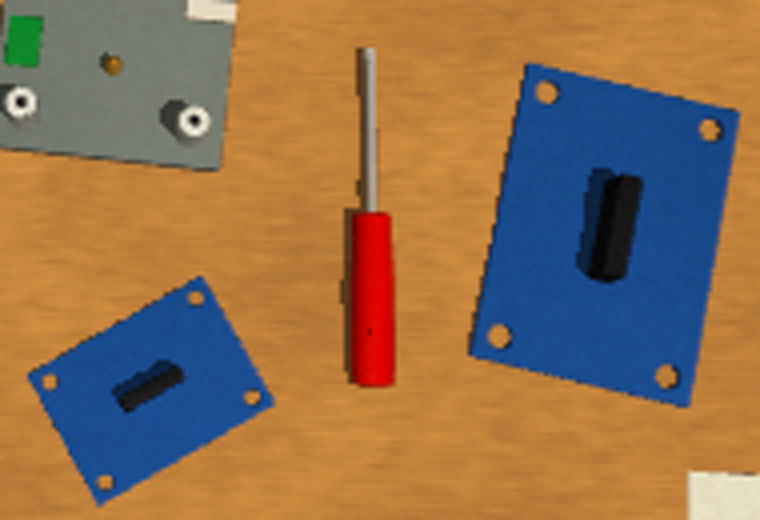

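Top view: the larger blue plate at (451,298) measures 129×179 mm, so it is the cover. The one at (337,337) is 84×117 mm, so it is the small size. The enlarged crop confirms this. The only plate with a red rib is at (185,265), and the tray is at (330,242). Next I'll refine the sealer pose from the pillar holes and pins, and the plate pose from its holes.

```bash
cat >> h.py <<'E'
def fit(model,pts):
    # rigid 2D fit model->pts; returns xy,yaw,residuals
    model=np.asarray(model,float);pts=np.asarray(pts,float)[:,:2]
    mc,pc=model.mean(0),pts.mean(0); a=model-mc;b=pts-pc
    th=np.arctan2((a[:,0]*b[:,1]-a[:,1]*b[:,0]).sum(),(a*b).sum())
    R=np.array([[np.cos(th),-np.sin(th)],[np.sin(th),np.cos(th)]])
    t=pc-R@mc; return t,np.degrees(th),np.linalg.norm(pts-(model@R.T+t),axis=1)
def cen(mask,c,w):
    u,v=int(round(c[0])),int(round(c[1])); x0,y0=u-w,v-w
    sub=mask[y0:v+w+1,x0:u+w+1].astype(np.uint8)
    n,l,st,ce=cv2.connectedComponentsWithStats(sub)
    if n<2: return None
    i=1+np.argmax(st[1:,4]); return ce[i]+[x0,y0]
def wcen(img,c,w):
    u,v=int(round(c[0])),int(round(c[1])); x0,y0=u-w,v-w
    sub=np.clip(img[y0:v+w+1,x0:u+w+1].astype(float),0,None)
    yy,xx=np.mgrid[:sub.shape[0],:sub.shape[1]]
    return np.array([(xx*sub).sum(),(yy*sub).sum()])/sub.sum()+[x0,y0]
def go(x,y,z,yaw):
    s=r.sense(); R=Ro.from_euler('xyz',s['tcp_rot'],degrees=True)
    d=R.inv().apply(np.array([x,y,z])-s['tool_pos'])/1000
    T=Ro.from_euler('xyz',[180,0,yaw],degrees=True)
    w=(R.inv()*T).as_rotvec()
    print('at',np.round(s['tool_pos'],1),np.round(s['tcp_rot'],2),'t',round(s['time'],2),'gap',round(s['finger_gap'],1))
    print('delta m',np.round(d,4),'rot',np.round(w,4),'rows',np.linalg.norm(d)/.0417,np.degrees(np.linalg.norm(w))/7.16)
E
python3 - <<'E'
from h import *
s=snap('top'); G=cv2.cvtColor(s['pixels'],cv2.COLOR_RGB2GRAY).astype(float); H=hsv(s)
# pillar guesses from rough pose
t=np.array([567,-17.4]);th=np.radians(-3.25);R=np.array([[np.cos(th),-np.sin(th)],[np.sin(th),np.cos(th)]])
M=np.array([[75,50],[-75,-50],[75,-50],[-75,50]],float)
for it in range(2):
    W=M@R.T+t; u=px(s,np.c_[W,np.full(4,60)])
    white=(H[...,1]<50)&(H[...,2]>160)
    tops=[cen(G>170,a,6) for a in u]; holes=[wcen(130-G,a,3) for a in u] 
    if it==0:print(np.round(u,1).tolist())
    for n,q in (('tops',tops),('holes',holes)):
        f=fit(M,onz(s,q,60)); print(n,np.round(q,1).tolist(),f)
    t,yw,_=fit(M,onz(s,tops,60)); th=np.radians(yw); R=np.array([[np.cos(th),-np.sin(th)],[np.sin(th),np.cos(th)]])
br=(H[...,1]>120)&(H[...,0]<30)&(H[...,2]>60)
P=np.array([[40,0],[-40,0]],float)
u=px(s,np.c_[P@R.T+t,[34,34]]); q=[cen(br,a,6) for a in u]; print('pins expect',u,'found',q, fit(P,onz(s,q,32)))
# element holes
t=np.array([488.1,326.4]);th=np.radians(-11.95);R=np.array([[np.cos(th),-np.sin(th)],[np.sin(th),np.cos(th)]])
u=px(s,np.c_[P@R.T+t,[8,8]]); q=[cen(H[...,1]>90,a,4) for a in u]; print('holes',u,q,fit(P,onz(s,q,6)))
go(488,326.3,110,168)
E
```

```text
[[312.0, 203.0], [348.1, 270.0], [354.2, 207.4], [304.7, 265.4]]
tops [[312.2, 202.8], [348.2, 270.0], [354.3, 207.1], [304.8, 265.1]] (array([567.52142881, -17.69771676]), np.float64(-3.2873504165492604), array([0.29880931, 0.31511906, 0.37383183, 0.23146041]))
holes [[311.8, 203.1], [347.7, 269.6], [354.2, 207.3], [304.4, 264.9]] (array([567.46735482, -16.85994138]), np.float64(-3.3643204594171556), array([0.96107547, 0.57490625, 0.32788557, 0.65064049]))
tops [[312.2, 202.8], [348.2, 270.0], [354.3, 207.1], [304.8, 265.1]] (array([567.52142881, -17.69771676]), np.float64(-3.2873504165492604), array([0.29880931, 0.31511906, 0.37383183, 0.23146041]))
holes [[311.8, 203.1], [347.7, 269.6], [354.2, 207.3], [304.4, 264.9]] (array([567.46735482, -16.85994138]), np.float64(-3.3643204594171556), array([0.96107547, 0.57490625, 0.32788557, 0.65064049]))
pins expect [[331.45947641 222.08675103]
 [327.92544654 254.74384995]] found [array([331.375, 223.75 ]), array([327.5, 256. ])] (array([564.38555405, -17.27718379]), np.float64(-3.943846827376441), array([0.42696757, 0.42696757]))
holes [[189.90248028 249.97782473]
 [179.50729673 281.75900921]] [array([190.11764706, 250.41176471]), array([179.84210526, 281.84210526])] (array([487.81212991, 326.24824728]), np.float64(-11.949808381627662), array([0.38278422, 0.38278422]))
at [249.9 545.2 230.8] [-1.7995e+02 -1.0000e-02  1.5537e+02] t 0.25 gap 85.4
delta m [-0.3077 -0.0997  0.1209] rot [-9.000e-04 -2.000e-04 -2.204e-01] rows 8.280349439944292 1.7635301061533473
```

Call:
jog_arm:
  targets:
    - [-0.04,-0.013,0.01,0,0,-0.06,0]
    - [-0.08,-0.026,0.02,0,0,-0.12,0]
    - [-0.12,-0.039,0.04,0,0,-0.17,0]
    - [-0.16,-0.052,0.06,0,0,-0.22,0]
    - [-0.195,-0.063,0.075,0,0,-0.22,0]

```text
time: 0.67
tool_pos: [394.4, 412.3, 159.7]
tcp_rot: [180.0, 0.0, 168.2]
ft_force: [0.8, 1.0, 1.1]
finger_gap: 85.4
```

```bash
python3 -c "
from h import *
go(488,326.3,110,168)"
```

```text
at [394.4 412.3 159.7] [1.7999e+02 1.0000e-02 1.6820e+02] t 0.67 gap 85.4
delta m [-0.1092 -0.0651  0.0497] rot [0.0002 0.0001 0.0035] rows 3.2726939459955053 0.02768084993085674
```

Call:
jog_arm:
  targets:
    - [-0.035,-0.02,0.015,0,0,0.003,0]
    - [-0.07,-0.04,0.03,0,0,0.003,0]
    - [-0.109,-0.065,0.05,0,0,0.003,0]
    - [-0.109,-0.065,0.05,0,0,0.003,0]
    - [-0.109,-0.065,0.05,0,0,0.003,0]

```text
time: 1.08
tool_pos: [487.5, 324.2, 108.3]
tcp_rot: [-179.8, -0.1, 167.6]
ft_force: [-0.4, 0.3, -0.2]
finger_gap: 85.2
```

```bash
python3 - <<'E'
from h import *
go(488,326.3,110,168)
s=snap('wrist','w1.png')
print(px(s,[[488,326.3,8]]))
E
```

```text
at [487.5 324.2 108.3] [-1.7984e+02 -1.3000e-01  1.6757e+02] t 1.08 gap 85.2
delta m [-0.      0.0022 -0.0017] rot [-0.0027 -0.0022 -0.0075] rows 0.06629034101016276 0.06624727555428546
[[321.68904797 243.18817723]]
```

View pics/w1.png

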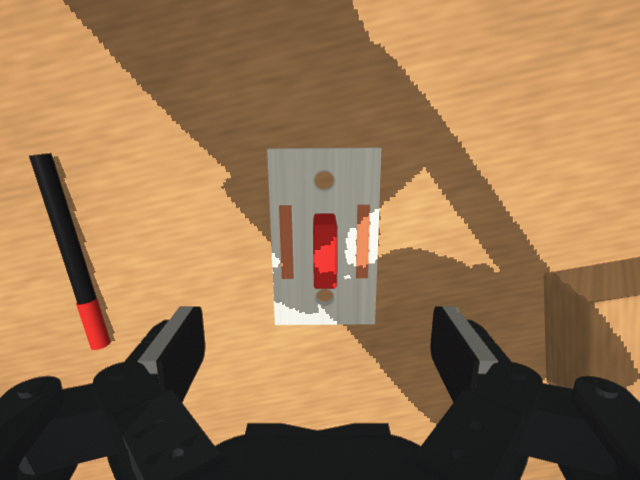

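The wrist view shows the plate between the jaws, with holes at (324,180) and (325,296) and the rib at (325,250). I'll measure it in this view as well.

```bash
python3 - <<'E'
from h import *
s=snap('wrist'); H=hsv(s)
m=np.zeros(H.shape[:2],bool); m[140:335,255:395]=1
pl=(H[...,1]<60)&m; red=((H[...,0]<6)|(H[...,0]>174))&(H[...,1]>180)&m
print('plate',rect(s,biggest(pl|red),8))
print(onz(s,[[324,180],[325,296]],7))
c=biggest(red).reshape(-1,2); top=c[c[:,1]<225+200]
print('rib px',c.min(0),c.max(0))
go(488,326.3,60,168)
E
```

```text
plate ((487.42730712890625, 328.1025085449219), (70.09854888916016, 120.2889404296875), 78.16718292236328)
[[447.50813584 338.39672462   7.        ]
 [525.71802225 322.41815937   7.        ]]
rib px [311 216] [333 288]
at [486.4 327.4 110.4] [-1.8000e+02 -6.0000e-02  1.6773e+02] t 1.18 gap 85.3
delta m [-0.0018 -0.0007  0.0504] rot [-0.0001 -0.001  -0.0046] rows 1.2095314406784932 0.03785583641009405
```

Call:
jog_arm:
  targets:
    - [-0.001,0,0.03,0,0,-0.004,0]
    - [-0.001,0,0.06,0,0,-0.004,0]
    - [-0.001,0,0.08,0,0,-0.004,0]
    - [-0.001,0,0.08,0,0,-0.004,0]
    - [-0.001,0,0.08,0,0,-0.004,0]

```text
time: 1.6
tool_pos: [486.0, 328.1, 30.3]
tcp_rot: [-179.9, -0.1, 168.1]
ft_force: [0.3, 0.2, 0.5]
finger_gap: 85.6
```

```bash
python3 - <<'E'
from h import *
s=snap('wrist','w2.png')
go(487.6,327.2,12,168)
E
```

```text
at [487.5 328.6  32. ] [1.7994e+02 4.0000e-02 1.6813e+02] t 1.65 gap 85.0
delta m [-0.0004 -0.0014  0.02  ] rot [0.001  0.0007 0.0023] rows 0.48030894053935125 0.02046437221449819
```

View pics/w2.png

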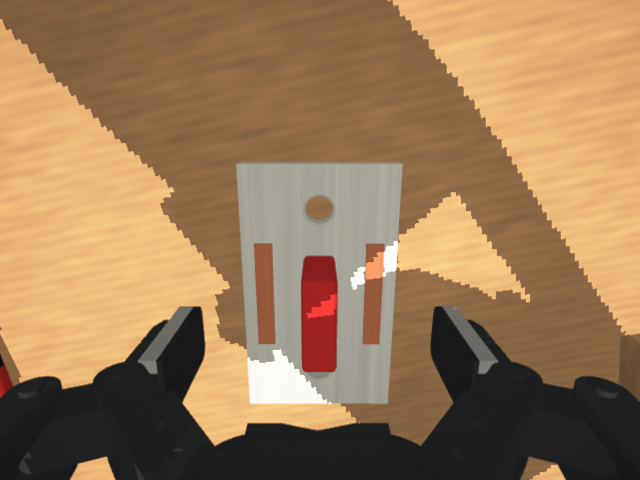

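The rib is centred between the jaws (centre ≈319 px, jaws ≈318). I'll go down and close.

Call:
jog_arm:
  targets:
    - [0,0,0.01,0,0,0,0]
    - [0,0,0.019,0,0,0,0]
    - [0,0,0.019,0,0,0,0.5]
    - [0,0,0.019,0,0,0,1]
    - [0,0,0.019,0,0,0,1]
  newtons: 50

```text
time: 2.07
tool_pos: [487.8, 327.1, 11.7]
tcp_rot: [180.0, 0.0, 168.0]
ft_force: [-0.5, 1.0, -0.5]
finger_gap: 51.7
```

Call:
jog_arm:
  targets:
    - [0,0,0,0,0,0,1]
    - [0,0,0,0,0,0,1]
    - [0,0,0,0,0,0,1]
    - [0,0,0,0,0,0,1]
    - [0,0,0,0,0,0,1]

```text
time: 2.48
tool_pos: [488.1, 327.3, 12.1]
tcp_rot: [180.0, 0.0, 168.0]
ft_force: [0.2, 0.1, 3.5]
finger_gap: 12.9
```

Call:
jog_arm:
  targets:
    - [0,0,-0.02,0,0,0,1]
    - [0,0,-0.05,0,0,0,1]
    - [0,0,-0.085,0,0,0,1]
    - [0,0,-0.12,0,0,0,1]
    - [0,0,-0.13,0,0,0,1]

```text
time: 2.9
tool_pos: [490.1, 328.5, 147.7]
tcp_rot: [179.7, 0.3, 168.0]
ft_force: [0.6, 0.5, -0.1]
finger_gap: 13.3
```

```bash
python3 - <<'E'
from h import *
s=snap('wrist','w3.png')
go(567.5,-17.6,142,176.7)
E
```

```text
at [490.6 328.7 147.8] [179.66   0.39 168.04] t 2.95 gap 13.1
delta m [-0.147  -0.3229  0.0049] rot [ 0.0053  0.0072 -0.1512] rows 8.508844611840987 1.2121290399783788
```

View pics/w3.png

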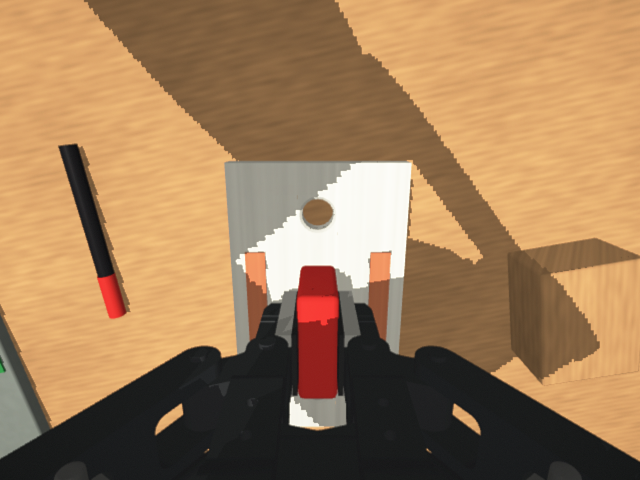

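Call:
jog_arm:
  targets:
    - [-0.01,-0.025,0,0,0,-0.03,1]
    - [-0.026,-0.058,0,0,0,-0.06,1]
    - [-0.042,-0.093,0,0,0,-0.09,1]
    - [-0.058,-0.128,0,0,0,-0.12,1]
    - [-0.074,-0.162,0,0,0,-0.15,1]

```text
time: 3.37
tool_pos: [525.2, 151.5, 139.0]
tcp_rot: [-179.9, -0.2, 176.8]
ft_force: [0.3, -0.1, -2.7]
finger_gap: 13.2
```

```bash
python3 - <<'E'
from h import *
go(567.5,-17.6,142,176.7)
E
```

```text
at [525.2 151.5 139. ] [-179.95   -0.18  176.75] t 3.37 gap 13.2
delta m [-0.0518 -0.1664 -0.003 ] rot [-0.0009 -0.0031  0.0009] rows 4.179978875047528 0.026946524525543088
```

Call:
jog_arm:
  targets:
    - [-0.012,-0.04,0,0,0,0,1]
    - [-0.025,-0.08,0,0,0,0,1]
    - [-0.037,-0.118,0,0,0,0,1]
    - [-0.046,-0.148,0,0,0,0,1]
    - [-0.052,-0.167,0,0,0,0,1]

```text
time: 3.78
tool_pos: [567.7, -19.9, 139.0]
tcp_rot: [-180.0, -0.2, 176.5]
ft_force: [1.4, 1.0, -1.4]
finger_gap: 13.2
```

Call:
jog_arm:
  targets:
    - [0,0,0,0,0,0,1]
    - [0,0,0,0,0,0,1]
    - [0,0,0,0,0,0,1]
    - [0,0,0,0,0,0,1]

```text
time: 4.12
tool_pos: [567.8, -15.2, 140.4]
tcp_rot: [180.0, -0.1, 176.7]
ft_force: [0.4, 0.6, -2.8]
finger_gap: 13.2
```

```bash
python3 - <<'E'
from h import *
for n in ('wrist','top','scene'): snap(n,n[0]+'4.png')
go(567.5,-17.6,142,176.7)
im=cv2.imread('pics/t4.png'); cv2.imwrite('pics/t4c.png',cv2.resize(im[150:290,260:400],None,fx=4,fy=4,interpolation=cv2.INTER_CUBIC))
E
```

```text
at [568.3 -15.3 141.3] [ 1.7999e+02 -2.0000e-02  1.7672e+02] t 4.27 gap 13.2
delta m [ 0.0007 -0.0023 -0.0007] rot [ 0.0001 -0.0003  0.0004] rows 0.0605209918696731 0.004436445877005291
```

View pics/w4.png

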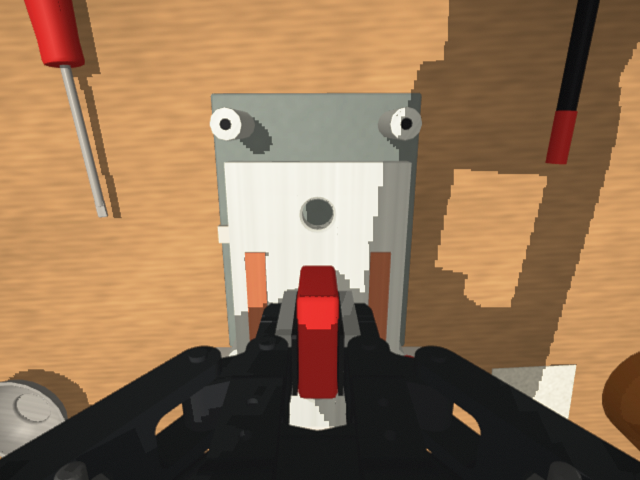

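View pics/t4c.png

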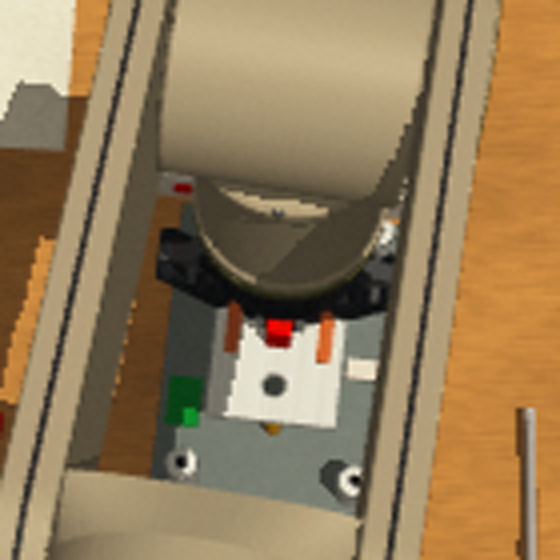

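View pics/s4.png

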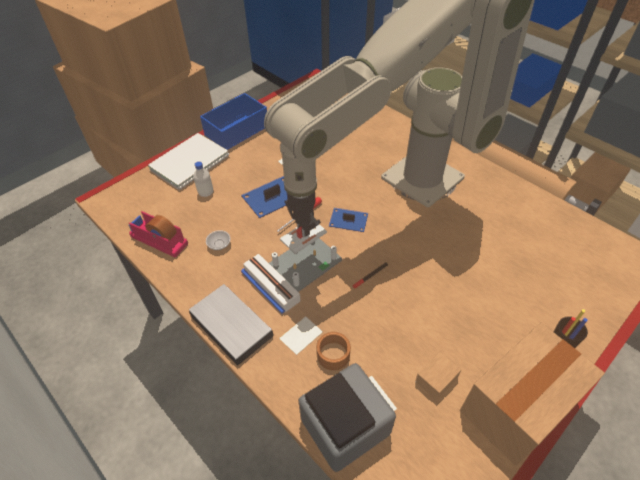

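The wrist view shows the two near pillar tops at (225,124) and (405,124), and the held plate's hole at (317,213). I'll measure both in this one picture, so that calibration errors cancel.

```bash
cat > m.py <<'E'
from h import *
def pillar_px(s,guess):
    # pillar-top ellipse centres: bright+dark-hole; use dark hole weighted centroid
    G=cv2.cvtColor(s['pixels'],cv2.COLOR_RGB2GRAY).astype(float)
    out=[]
    for g in guess:
        c=np.array(g,float)
        for _ in range(4): c=wcen(70-G,c,9)
        out.append(c)
    return out
def sealer2(s,guess,signs):
    q=pillar_px(s,guess); M=np.array(signs,float)*[75,50]
    t,y,res=fit(M,onz(s,q,60)); return q,t,y,res
E
python3 - <<'E'
from m import *
s=snap('wrist'); st=r.sense(); z=st['tool_pos'][2]-12.1+8   # plate top
q,t,y,res=sealer2(s,[(225,124),(405,124)],[[-1,-1],[-1,1]])
print('pillars',np.round(q,1).tolist(),'sealer',t,y,res,'dist',np.linalg.norm(np.diff(onz(s,q,60),axis=0)))
G=cv2.cvtColor(s['pixels'],cv2.COLOR_RGB2GRAY)
# hole: dark blob in plate
sub=(G[190:240,290:345]<140).astype(np.uint8)
n,l,stt,ce=cv2.connectedComponentsWithStats(sub); i=1+np.argmax(stt[1:,4])
u0,v0,w,h=stt[i,:4]; print('hole blob',ce[i]+[290,190],u0+290,v0+190,w,h)
c=np.array([u0+290+(w-1)/2,v0+190+(h-1)/2])
W=onz(s,[c],z)[0]; Wl=onz(s,[[u0+290-.5,c[1]],[u0+290+w-.5,c[1]]],z); print('hole world',W,'diam',np.linalg.norm(Wl[0]-Wl[1]))
th=np.radians(y); d=np.array([np.cos(th),np.sin(th)])
pin=t-40*d; print('pin1 world',pin,'hole-pin',W[:2]-pin, 'tcp',st['tool_pos'],'z',z)
# plate edges for yaw: side edges via gradient at rows
H=hsv(s)
for v in range(170,345,25): print(v,[int(x) for x in G[v,210:260:3]],'|',[int(x) for x in G[v,380:425:3]])
E
```

```text
pillars [[225.1, 122.6], [405.9, 122.2]] sealer [567.7867405  -16.31720004] -3.116580680899705 [0.05873527 0.05873527] dist 100.1174705348
hole blob [317.53731343 213.13134328] 302 199 31 30
hole world [527.2749265  -13.2683161  137.35795891] diam 11.999429972402154
pin1 world [527.84590135 -14.14248905] hole-pin [-0.57097484  0.87417295] tcp [568.46072305 -15.46942588 141.45795891] z 137.3579589129727
170 [176, 177, 167, 155, 152, 242, 240, 243, 244, 240, 242, 240, 239, 239, 240, 242, 242] | [238, 148, 140, 142, 140, 138, 135, 138, 139, 135, 133, 78, 81, 93, 92]
195 [178, 177, 178, 140, 155, 165, 239, 240, 243, 241, 240, 241, 238, 238, 238, 240, 242] | [135, 138, 142, 142, 141, 136, 136, 139, 136, 137, 80, 76, 86, 85, 85]
220 [168, 169, 172, 170, 150, 150, 226, 238, 240, 242, 238, 241, 238, 238, 237, 239, 241] | [136, 139, 143, 141, 138, 134, 139, 139, 135, 122, 81, 90, 89, 89, 89]
245 [181, 181, 180, 179, 135, 153, 153, 237, 237, 240, 239, 238, 239, 238, 238, 237, 239] | [137, 141, 142, 139, 135, 137, 140, 136, 140, 77, 77, 92, 93, 93, 95]
270 [167, 166, 164, 165, 166, 144, 150, 206, 236, 238, 239, 239, 152, 156, 156, 156, 159] | [85, 87, 85, 94, 135, 139, 139, 136, 95, 78, 96, 97, 97, 96, 95]
295 [167, 170, 173, 176, 174, 167, 153, 150, 235, 235, 238, 237, 234, 154, 156, 156, 156] | [85, 86, 83, 135, 137, 139, 136, 138, 76, 77, 91, 93, 95, 95, 96]
320 [165, 165, 163, 161, 160, 160, 143, 151, 146, 131, 132, 134, 132, 85, 84, 86, 85] | [88, 84, 93, 133, 139, 139, 137, 82, 76, 93, 94, 93, 93, 94, 95]
```

Call:
jog_arm:
  targets:
    - [-0.0005,-0.0009,0.02,0,0,0,1]
    - [-0.0005,-0.0009,0.045,0,0,0,1]
    - [-0.0005,-0.0009,0.065,0,0,0,1]
    - [-0.0005,-0.0009,0.075,0,0,0,1]
    - [-0.0005,-0.0009,0.075,0,0,0,1]

```text
time: 4.73
tool_pos: [566.7, -16.7, 63.5]
tcp_rot: [180.0, -0.3, 176.7]
ft_force: [-0.3, -0.1, -2.5]
finger_gap: 13.5
```

Call:
jog_arm:
  targets:
    - [0,0,0,0,0,0,1]
    - [0,0,0,0,0,0,1]
    - [0,0,0,0,0,0,1]
    - [0,0,0,0,0,0,1]

```text
time: 5.07
tool_pos: [570.2, -17.5, 68.2]
tcp_rot: [-180.0, 0.2, 176.6]
ft_force: [-0.1, 0.5, -3.1]
finger_gap: 13.1
```

```bash
cat >> m.py <<'E'
def holeW(s,box,thr,z):
    G=cv2.cvtColor(s['pixels'],cv2.COLOR_RGB2GRAY); a,b,c,d=box
    n,l,stt,ce=cv2.connectedComponentsWithStats((G[b:d,a:c]<thr).astype(np.uint8)); i=1+np.argmax(stt[1:,4])
    u0,v0,w,h=stt[i,:4]; q=np.array([u0+a+(w-1)/2,v0+b+(h-1)/2]); return q,(w,h),onz(s,[q],z)[0]
E
python3 - <<'E'
from m import *
s=snap('wrist','w5.png'); st=r.sense(); z=st['tool_pos'][2]-12.1+8
g=px(s,[[495.2,-63.2,60],[500.0,36.6,60]]); print(g)
q,t,y,res=sealer2(s,g,[[-1,-1],[-1,1]])
print('pillars',np.round(q,1).tolist(),'sealer',t,y,res)
print(st['tool_pos'],st['tcp_rot'],st['ft_force'])
c,wh,W=holeW(s,(285,185,350,245),140,z); th=np.radians(y)
pin=t-40*np.array([np.cos(th),np.sin(th)]); print('hole',c,wh,W,'hole-pin',W[:2]-pin)
im=cv2.imread('pics/w5.png'); cv2.imwrite('pics/w5c.png',cv2.resize(im[60:310,180:450],None,fx=2.4,fy=2.4,interpolation=cv2.INTER_CUBIC))
E
```

```text
[[184.19959506 129.6558455 ]
 [451.46764615 126.86128405]]
pillars [[184.9, 115.4], [455.0, 114.4]] sealer [567.78615627 -16.2938582 ] -3.1224420733620297 [0.00587904 0.00587904]
[569.98322716 -17.4960188   67.88800513] [-1.79993631e+02  1.26037439e-01  1.76629772e+02] [-0.25377014  0.44694017 -2.75743048]
hole [316.5 213.5] (np.int32(30), np.int32(30)) [529.24843181 -15.58654149  63.78800513] hole-pin [ 1.402892   -1.47148024]
```

View pics/w5c.png

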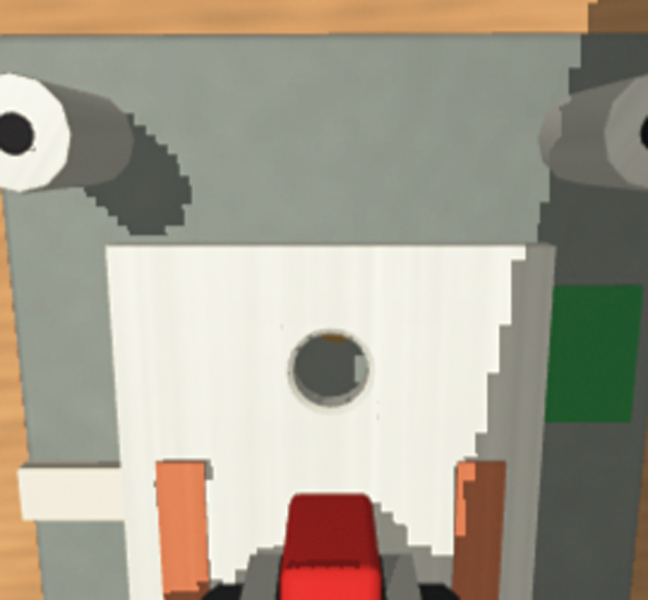

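Call:
jog_arm:
  targets:
    - [0.0008,0.0007,0,0,0,0,1]
    - [0.0015,0.0014,0,0,0,0,1]
    - [0.0015,0.0014,0,0,0,0,1]
    - [0.0015,0.0014,0,0,0,0,1]
    - [0.0015,0.0014,0,0,0,0,1]

```text
time: 5.53
tool_pos: [567.6, -15.9, 66.5]
tcp_rot: [-180.0, -0.0, 176.6]
ft_force: [-0.2, -0.6, -2.8]
finger_gap: 13.2
```

Call:
jog_arm:
  targets:
    - [0,0,0,0,0,0,1]
    - [0,0,0,0,0,0,1]
    - [0,0,0,0,0,0,1]
    - [0,0,0,0,0,0,1]
    - [0,0,0,0,0,0,1]

```text
time: 5.95
tool_pos: [567.6, -15.9, 66.5]
tcp_rot: [-180.0, 0.0, 176.6]
ft_force: [0.1, 0.3, -2.5]
finger_gap: 13.1
```

```bash
cat >> m.py <<'E'
def check(f,z_off=-12.1,box=(285,185,350,245),thr=140):
    s=snap('wrist',f); st=r.sense(); z=st['tool_pos'][2]+z_off+8
    g=px(s,[[495.7,-62.2,60],[501.2,37.6,60]])
    q,t,y,res=sealer2(s,g,[[-1,-1],[-1,1]])
    print('pillars',np.round(q,1).tolist(),'sealer',t,y,res)
    print(st['time'],st['tool_pos'],st['tcp_rot'],st['ft_force'])
    c,wh,W=holeW(s,box,thr,z); th=np.radians(y)
    pin=t-40*np.array([np.cos(th),np.sin(th)]); d=pin-W[:2]
    a=np.radians(st['tcp_rot'][2]); print('hole',c,wh,W,'world shift needed',d,'tool shift',d@[np.cos(a),np.sin(a)],d@[np.sin(a),-np.cos(a)],'yaw need(world deg)',y+180-st['tcp_rot'][2])
    return s
E
python3 - <<'E'
from m import *
check('w6.png'); check('w6b.png')
im=cv2.imread('pics/w6.png'); cv2.imwrite('pics/w6c.png',cv2.resize(im[160:310,230:400],None,fx=4,fy=4,interpolation=cv2.INTER_CUBIC))
E
```

```text
pillars [[180.4, 123.1], [451.8, 122.0]] sealer [567.78910601 -16.28114984] -3.124639230187788 [0.00725231 0.00725231]
6.0 [567.62051983 -15.88843065  66.50978198] [1.79999286e+02 1.80452246e-04 1.76630404e+02] [ 0.65971699 -0.81967269 -1.90435273]
hole [315.5 213.5] (np.int32(30), np.int32(30)) [526.55289071 -14.37840404  62.40978198] world shift needed [1.29568241 0.27758277] tool shift -1.2771269875802334 0.3532587541339947 yaw need(world deg) 0.24495719896177093
pillars [[180.4, 123.1], [451.8, 122.0]] sealer [567.78823937 -16.28158703] -3.1257029071362012 [0.0093563 0.0093563]
6.05 [567.61893659 -15.91535109  66.52142544] [-1.79998967e+02 -7.84979907e-04  1.76629628e+02] [-0.09241846 -0.32119933 -1.83552543]
hole [315.5 213.5] (np.int32(30), np.int32(30)) [526.55310506 -14.37614793  62.42142544] world shift needed [1.2946419  0.27563096] tool shift -1.2761982540864134 0.3512664248889775 yaw need(world deg) 0.24466880362103893
```

View pics/w6c.png

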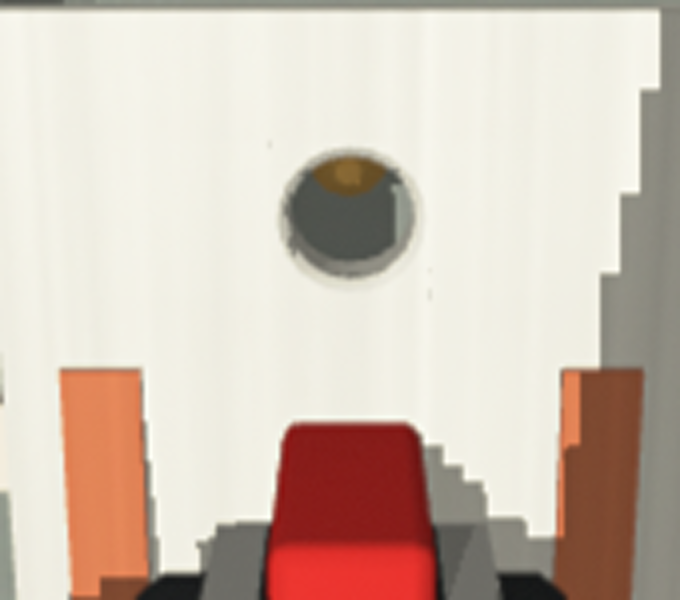

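```bash
python3 - <<'E'
from m import *
s=snap('wrist'); G=cv2.cvtColor(s['pixels'],cv2.COLOR_RGB2GRAY).astype(float)
st=r.sense(); z=st['tool_pos'][2]-4.1
t=np.array([567.79,-16.28]);th=np.radians(-3.125);d=np.array([np.cos(th),np.sin(th)])
print('pin tip pred px',px(s,[[*(t-40*d),34]]))
H=hsv(s); br=(H[...,1]>100)&(H[...,0]<35); print('brass cen',cen(br,(317,203),9))
# far edge of plate
cols=np.arange(240,380,4); rows=[]
for c in cols:
    p=G[145:180,c-1:c+2].mean(1); g=np.diff(p); k=np.argmax(g); w=np.clip(g[k-2:k+3],0,None); rows.append(145.5+k-2+(w*np.arange(5)).sum()/w.sum())
W=onz(s,np.c_[cols,rows],z); line=cv2.fitLine(W[:,:2].astype(np.float32),cv2.DIST_HUBER,0,.01,.01).ravel()
print('edge dir',np.degrees(np.arctan2(line[1],line[0])),'pt',line[2:], rows[0],rows[-1])
# hole rim: ellipse on plate: outer contour of >?
sub=G[190:240,290:345]; m=(sub<215).astype(np.uint8); n,l,stt,ce=cv2.connectedComponentsWithStats(m); 
for i in range(1,n):
    if stt[i,4]>100: print('rim',stt[i],stt[i,0]+290+(stt[i,2]-1)/2,stt[i,1]+190+(stt[i,3]-1)/2)
cs=cv2.Canny(s['pixels'][190:240,290:345],40,120)
E
```

```text
pin tip pred px [[316.59018291 202.76225366]]
brass cen [316.70338983 203.55084746]
edge dir 86.667534 pt [507.17584  -9.89393] 161.4877049180328 162.0305466237942
rim [ 10   7  34  34 923] 316.5 213.5
```

Call:
jog_arm:
  targets:
    - [-0.0012,0.0001,0.006,0,0,-0.0035,1]
    - [-0.0012,0.0001,0.012,0,0,-0.0035,1]
    - [-0.0012,0.0001,0.018,0,0,-0.0035,1]
    - [-0.0012,0.0001,0.018,0,0,-0.0035,1]
    - [-0.0012,0.0001,0.018,0,0,-0.0035,1]

```text
time: 6.52
tool_pos: [567.9, -15.8, 47.4]
tcp_rot: [180.0, -0.1, 176.8]
ft_force: [1.4, 0.6, -2.0]
finger_gap: 13.3
```

Call:
jog_arm:
  targets:
    - [0,0,0,0,0,0,1]
    - [0,0,0,0,0,0,1]
    - [0,0,0,0,0,0,1]
    - [0,0,0,0,0,0,1]
    - [0,0,0,0,0,0,1]

```text
time: 6.93
tool_pos: [569.0, -15.9, 48.8]
tcp_rot: [-180.0, 0.0, 176.8]
ft_force: [0.5, 0.2, -1.8]
finger_gap: 13.0
```

```bash
python3 - <<'E'
from m import *
check('w7.png',thr=215); 
im=cv2.imread('pics/w7.png'); cv2.imwrite('pics/w7c.png',cv2.resize(im[160:310,230:400],None,fx=4,fy=4,interpolation=cv2.INTER_CUBIC))
s=r.snapshot('scene'); cv2.imwrite('pics/s7c.png',cv2.resize(cv2.cvtColor(s['pixels'],cv2.COLOR_RGB2BGR)[190:310,230:380],None,fx=5,fy=5,interpolation=cv2.INTER_CUBIC))
E
```

```text
pillars [[161.8, 117.8], [470.9, 118.0]] sealer [567.87824094 -16.31708211] -3.1520582423432617 [0.00988789 0.00988789]
6.9833 [568.94391648 -15.87374606  48.72802658] [-1.79999994e+02  1.98082347e-02  1.76830490e+02] [ 0.36311767 -0.36990293 -1.7864455 ]
hole [316.5 214. ] (np.int32(34), np.int32(35)) [528.17497769 -14.12494085  44.62802658] world shift needed [-0.23622166  0.00730069] tool shift 0.23626397723252873 -0.005771212957518562 yaw need(world deg) 0.017452201413107105
```

View pics/w7c.png

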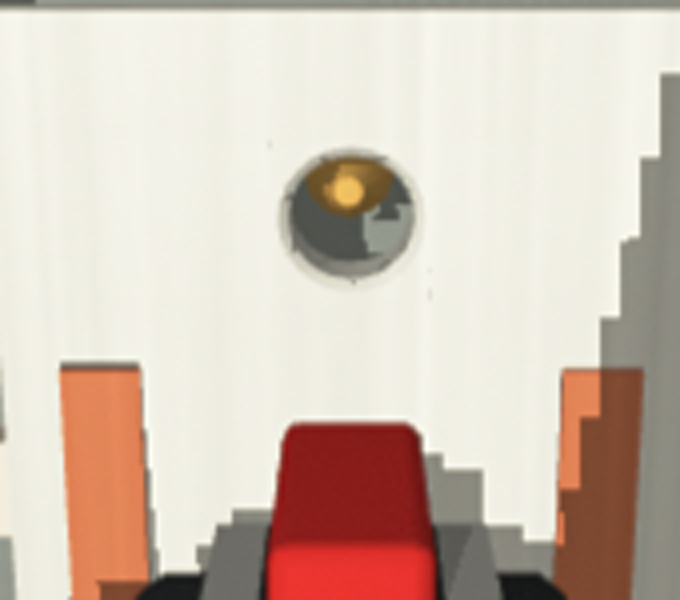

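View pics/s7c.png

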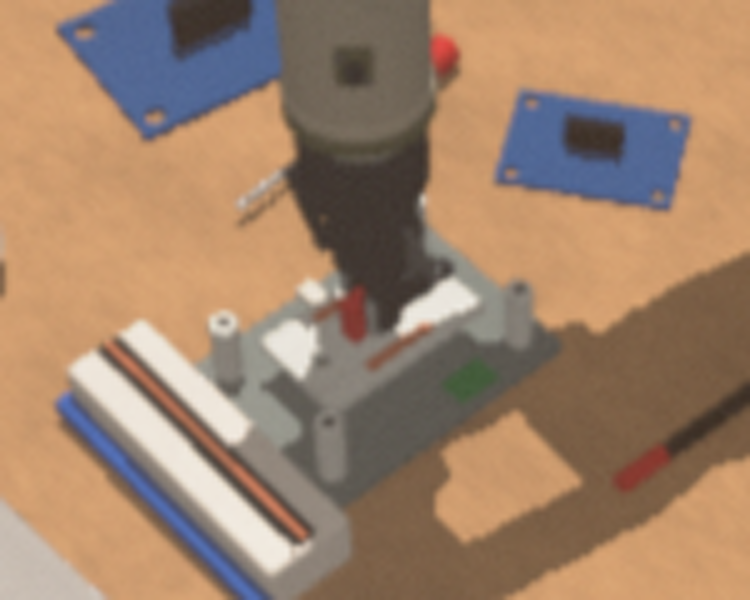

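Call:
jog_arm:
  targets:
    - [0.0002,0,0.004,0,0,0,1]
    - [0.0002,0,0.008,0,0,0,1]
    - [0.0002,0,0.012,0,0,0,1]
    - [0.0002,0,0.015,0,0,0,1]
    - [0.0002,0,0.015,0,0,0,1]

```text
time: 7.45
tool_pos: [567.7, -15.7, 32.2]
tcp_rot: [180.0, -0.1, 176.8]
ft_force: [0.2, -0.3, -2.3]
finger_gap: 12.7
```

Call:
jog_arm:
  targets:
    - [0,0,0,0,0,0,1]
    - [0,0,0,0,0,0,1]
    - [0,0,0,0,0,0,1]
    - [0,0,0,0,0,0,1]

```text
time: 7.78
tool_pos: [568.8, -15.9, 33.8]
tcp_rot: [-180.0, 0.0, 176.8]
ft_force: [0.8, 0.2, -1.7]
finger_gap: 13.3
```

```bash
python3 - <<'E'
from m import *
check('w8.png',thr=215); 
im=cv2.imread('pics/w8.png'); cv2.imwrite('pics/w8c.png',cv2.resize(im[160:310,230:400],None,fx=4,fy=4,interpolation=cv2.INTER_CUBIC))
E
```

```text
h.py:44: RuntimeWarning: invalid value encountered in divide
  return np.array([(xx*sub).sum(),(yy*sub).sum()])/sub.sum()+[x0,y0]
Traceback (most recent call last):
  File "m.py", line 21, in check
    q,t,y,res=sealer2(s,g,[[-1,-1],[-1,1]])
              ~~~~~~~^^^^^^^^^^^^^^^^^^^^^^
  File "m.py", line 12, in sealer2
    q=pillar_px(s,guess); M=np.array(signs,float)*[75,50]
  File "m.py", line 8, in pillar_px
    for _ in range(4): c=wcen(70-G,c,9)
                         ~~~~^^^^^^^^^^
  File "h.py", line 41, in wcen
    u,v=int(round(c[0])),int(round(c[1])); x0,y0=u-w,v-w
            ~~~~~^^^^^^
ValueError: cannot convert float NaN to integer
```

There's no side force with the underside at about 22 mm, which is already on the straight part of the pins. I'll continue down to the tray.

Call:
jog_arm:
  targets:
    - [0,0,0.003,0,0,0,1]
    - [0,0,0.006,0,0,0,1]
    - [0,0,0.008,0,0,0,1]
    - [0,0,0.0095,0,0,0,1]
    - [0,0,0.0095,0,0,0,1]

```text
time: 8.25
tool_pos: [568.6, -15.8, 24.1]
tcp_rot: [180.0, -0.0, 176.8]
ft_force: [-2.7, 0.7, 1.5]
finger_gap: 13.2
```

Call:
jog_arm:
  targets:
    - [0,0,0,0,0,0,1]
    - [0,0,0,0,0,0,1]
    - [0,0,0,0,0,0,1]
    - [0,0,0,0,0,0,1]

```text
time: 8.58
tool_pos: [568.6, -15.9, 24.1]
tcp_rot: [180.0, -0.0, 176.8]
ft_force: [-1.7, -0.2, 0.7]
finger_gap: 12.9
```

```bash
python3 - <<'E'
from m import *
s=snap('wrist','w8.png'); go(568,-16,24,176.8); print(r.sense()['ft_force'])
E
```

```text
at [568.6 -15.9  24.1] [-180.     -0.    176.83] t 8.63 gap 13.4
delta m [ 0.0006 -0.0002  0.0001] rot [-0.     -0.      0.0006] rows 0.014568270155863977 0.004521211826635811
[-1.55649497  0.27287872  0.64503382]
```

View pics/w8.png

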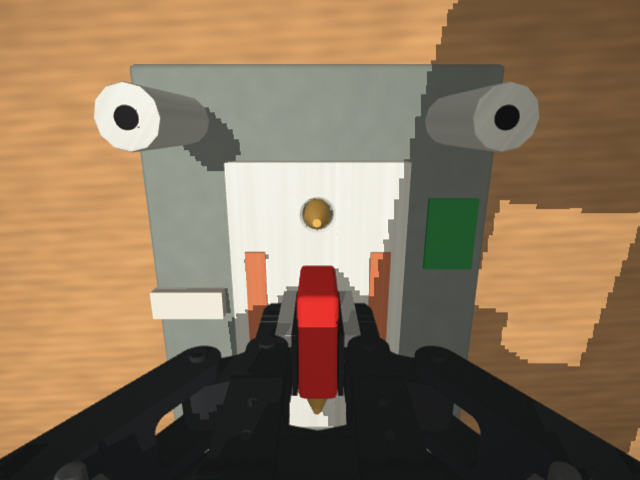

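Both pins stand in their holes at (317,213) and below the rib at (317,404). The TCP is at z=24.1, which is flush. Release.

Call:
jog_arm:
  targets:
    - [0,0,0,0,0,0,0.5]
    - [0,0,0,0,0,0,0]
    - [0,0,0,0,0,0,0]
    - [0,0,0,0,0,0,0]
    - [0,0,0,0,0,0,0]

```text
time: 9.05
tool_pos: [568.7, -15.9, 24.1]
tcp_rot: [180.0, 0.0, 176.8]
ft_force: [-0.5, -1.2, 0.5]
finger_gap: 72.9
```

Call:
jog_arm:
  targets:
    - [0,0,0,0,0,0,0]
    - [0,0,-0.02,0,0,0,0]
    - [0,0,-0.05,0,0,0,0]
    - [0,0,-0.09,0,0,0,0]
    - [0,0,-0.13,0,0,0,0]

```text
time: 9.47
tool_pos: [567.4, -15.7, 154.3]
tcp_rot: [180.0, -0.2, 176.8]
ft_force: [1.2, -1.6, 0.1]
finger_gap: 85.4
```

```bash
python3 - <<'E'
from m import *
s=snap('wrist','w9.png'); go(445,-312,140,169.5); print(r.sense()['ft_force'])
E
```

```text
at [572.7 -16.3 165.1] [-179.96    0.64  176.84] t 9.52 gap 85.3
delta m [ 0.1115 -0.3023  0.0241] rot [-0.      0.0113  0.1281] rows 7.7477503625518285 1.0291507671723408
[ 4.64371816 -0.48254044  7.48047794]
```

View pics/w9.png

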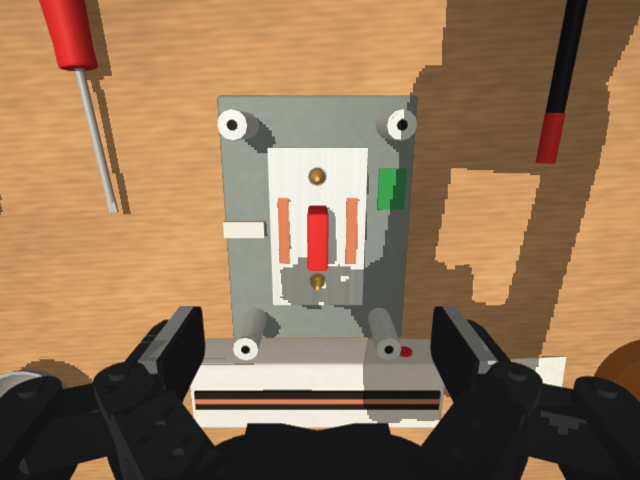

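The element plate is seated with both pins through its holes, at (317,175) and (317,282). Next is the cover.

Call:
jog_arm:
  targets:
    - [0.008,-0.02,0,0,0,0.02,0]
    - [0.02,-0.055,0,0,0,0.05,0]
    - [0.033,-0.09,0,0,0,0.08,0]
    - [0.046,-0.125,0,0,0,0.11,0]
    - [0.06,-0.16,0,0,0,0.128,0]

```text
time: 9.93
tool_pos: [499.2, -173.5, 154.1]
tcp_rot: [-180.0, 0.0, 169.4]
ft_force: [-0.1, -0.4, 0.1]
finger_gap: 85.3
```

```bash
python3 - <<'E'
from m import *
go(445,-312,110,169.46)
E
```

```text
at [ 499.2 -173.5  154.1] [-1.7999e+02  4.0000e-02  1.6945e+02] t 9.93 gap 85.3
delta m [ 0.028  -0.1461  0.0441] rot [-0.0002  0.0007 -0.0002] rows 3.7196360736386684 0.006360755495694886
```

Call:
jog_arm:
  targets:
    - [0.008,-0.038,0.01,0,0,0,0]
    - [0.016,-0.076,0.02,0,0,0,0]
    - [0.023,-0.115,0.032,0,0,0,0]
    - [0.028,-0.146,0.044,0,0,0,0]
    - [0.028,-0.146,0.044,0,0,0,0]

```text
time: 10.35
tool_pos: [442.3, -314.9, 107.5]
tcp_rot: [-180.0, -0.2, 169.2]
ft_force: [0.3, 0.7, -0.2]
finger_gap: 85.5
```

Call:
jog_arm:
  targets:
    - [0,0,0,0,0,0,0]
    - [0,0,0,0,0,0,0]
    - [0,0,0,0,0,0,0]
    - [0,0,0,0,0,0,0]
    - [0,0,0,0,0,0,0]

```text
time: 10.77
tool_pos: [446.5, -310.0, 110.6]
tcp_rot: [-180.0, 0.0, 169.6]
ft_force: [0.4, 0.2, 0.3]
finger_gap: 85.2
```

```bash
python3 - <<'E'
from m import *
s=snap('wrist','w10.png'); go(445,-312,10,169.46)
H=hsv(s); blue=(H[...,0]>100)&(H[...,0]<125)&(H[...,1]>140)&(H[...,2]>40)
b=biggest(blue); print(cv2.boundingRect(b), rect(s,b,5))
E
```

```text
at [ 446.4 -310.1  110.5] [-1.7998e+02  4.0000e-02  1.6959e+02] t 10.82 gap 85.9
delta m [ 0.0011 -0.0021  0.1005] rot [-0.0004  0.0007  0.0022] rows 2.41065736568729 0.01881250898198762
(208, 97, 213, 259) ((444.9504699707031, -312.09759521484375), (128.973388671875, 178.05862426757812), 79.64979553222656)
```

View pics/w10.png

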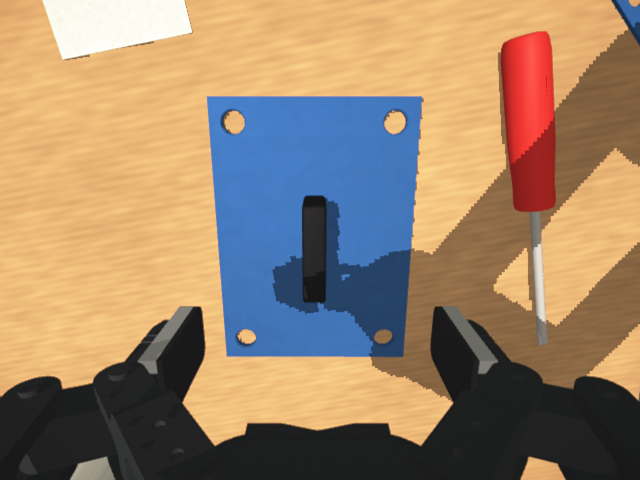

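Wrist and top views agree on the cover: (445,−312), 129×178 mm, with its holes at the four corners and the black rib at (314,250). I'll descend and grip.

Call:
jog_arm:
  targets:
    - [0.0005,-0.001,0.03,0,0,0,0]
    - [0.001,-0.002,0.06,0,0,0,0]
    - [0.001,-0.002,0.08,0,0,0,0]
    - [0.001,-0.002,0.092,0,0,0,0]
    - [0.001,-0.002,0.092,0,0,0,0]

```text
time: 11.23
tool_pos: [442.7, -310.5, 15.0]
tcp_rot: [179.9, -0.3, 169.5]
ft_force: [-0.5, 0.3, -0.7]
finger_gap: 85.2
```

Call:
jog_arm:
  targets:
    - [0,0,0,0,0,0,0]
    - [0,0,0,0,0,0,0]
    - [0,0,0.004,0,0,0,0]
    - [0,0,0.008,0,0,0,0]
    - [0,0,0.008,0,0,0,0]

```text
time: 11.65
tool_pos: [444.5, -312.6, 10.1]
tcp_rot: [-180.0, 0.0, 169.5]
ft_force: [-1.1, 0.5, -0.4]
finger_gap: 85.2
```

```bash
python3 - <<'E'
from m import *
s=snap('wrist','w11.png'); go(445,-312,10,169.5)
E
```

```text
at [ 444.3 -312.5   10.1] [-180.    -0.   169.5] t 11.7 gap 85.6
delta m [-0.0006  0.0006  0.0001] rot [-0.     -0.     -0.0001] rows 0.020296951787237266 0.0004198235524766658
```

View pics/w11.png

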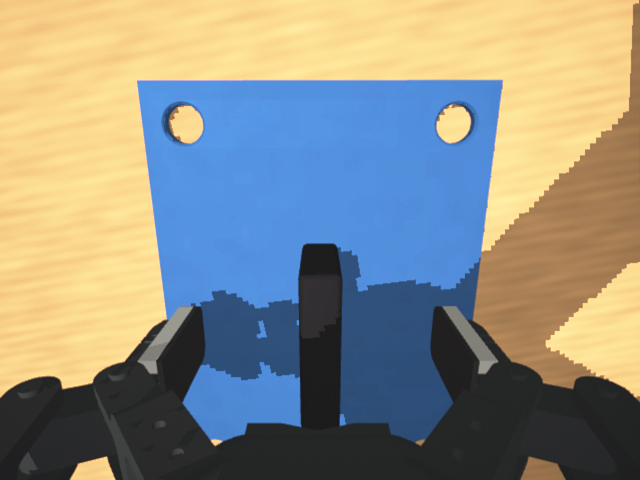

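Call:
jog_arm:
  targets:
    - [0,0,0,0,0,0,0.5]
    - [0,0,0,0,0,0,1]
    - [0,0,0,0,0,0,1]
    - [0,0,0,0,0,0,1]
    - [0,0,0,0,0,0,1]
  newtons: 80

```text
time: 12.12
tool_pos: [444.4, -312.6, 10.1]
tcp_rot: [-180.0, 0.0, 169.5]
ft_force: [-0.2, 0.2, 0.9]
finger_gap: 25.6
```

Call:
jog_arm:
  targets:
    - [0,0,0,0,0,0,1]
    - [0,0,0,0,0,0,1]
    - [0,0,0,0,0,0,1]
    - [0,0,0,0,0,0,1]
    - [0,0,0,0,0,0,1]

```text
time: 12.53
tool_pos: [444.5, -312.7, 10.3]
tcp_rot: [-180.0, 0.0, 169.5]
ft_force: [-0.1, -0.2, 3.2]
finger_gap: 13.0
```

```bash
python3 - <<'E'
from m import *
s=snap('wrist','w12.png'); go(445,-312,10,169.5); print(r.sense()['ft_force'])
E
```

```text
at [ 444.5 -312.7   10.3] [-1.7998e+02  2.0000e-02  1.6950e+02] t 12.58 gap 13.0
delta m [-0.0003  0.0008  0.0003] rot [-0.0003  0.0003  0.    ] rows 0.021130020855508722 0.003599295067636371
[-1.23968178 -0.12483107  3.83020118]
```

Call:
jog_arm:
  targets:
    - [0,0,-0.015,0,0,0,1]
    - [0,0,-0.04,0,0,0,1]
    - [0,0,-0.075,0,0,0,1]
    - [0,0,-0.105,0,0,0,1]
    - [0,0,-0.125,0,0,0,1]

```text
time: 13.0
tool_pos: [444.8, -312.8, 137.5]
tcp_rot: [-179.9, 0.1, 169.5]
ft_force: [0.9, -1.2, -1.5]
finger_gap: 12.8
```

Call:
jog_arm:
  targets:
    - [0,0,-0.005,0,0,0,1]
    - [0,0,-0.005,0,0,0,1]
    - [0,0,-0.005,0,0,0,1]
    - [0,0,-0.005,0,0,0,1]

```text
time: 13.33
tool_pos: [443.1, -311.4, 137.2]
tcp_rot: [179.9, -0.2, 169.5]
ft_force: [-0.9, -0.6, -3.4]
finger_gap: 12.7
```

```bash
python3 - <<'E'
from m import *
s=snap('wrist','w13.png'); go(567.8,-16.5,142,176.85); print(r.sense()['ft_force'])
E
```

```text
at [ 443.1 -311.4  137.2] [179.87  -0.22 169.5 ] t 13.38 gap 13.0
delta m [-0.0689  0.3127 -0.0043] rot [ 0.0025 -0.0037 -0.1284] rows 7.6797262981996015 1.0277933005858884
[ 0.71137173  0.15814663 -3.3606699 ]
```

View pics/w13.png

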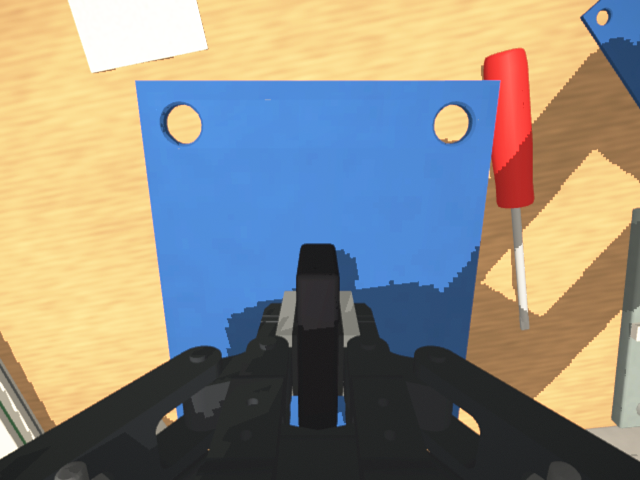

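The cover is held and lifted level, with its holes at (184,124) and (452,124). Move over the sealer.

Call:
jog_arm:
  targets:
    - [-0.004,0.02,0,0,0,-0.02,1]
    - [-0.011,0.05,-0.002,0,0,-0.05,1]
    - [-0.019,0.085,-0.004,0,0,-0.08,1]
    - [-0.027,0.12,-0.004,0,0,-0.11,1]
    - [-0.035,0.155,-0.004,0,0,-0.128,1]

```text
time: 13.8
tool_pos: [506.5, -164.8, 142.3]
tcp_rot: [179.9, -0.1, 176.9]
ft_force: [0.5, -0.7, -3.2]
finger_gap: 12.6
```

```bash
python3 - <<'E'
from m import *
go(567.8,-16.5,142,176.85)
E
```

```text
at [ 506.5 -164.8  142.3] [ 1.7995e+02 -1.4000e-01  1.7688e+02] t 13.8 gap 12.6
delta m [-0.0532  0.1514  0.0003] rot [ 0.001  -0.0024  0.0005] rows 3.8490291991387036 0.021228459270785226
```

Call:
jog_arm:
  targets:
    - [-0.013,0.035,0,0,0,0,1]
    - [-0.025,0.07,0,0,0,0,1]
    - [-0.037,0.105,0,0,0,0,1]
    - [-0.047,0.134,0,0,0,0,1]
    - [-0.053,0.151,0,0,0,0,1]

```text
time: 14.22
tool_pos: [568.0, -15.1, 141.9]
tcp_rot: [179.9, -0.2, 177.0]
ft_force: [-0.2, 0.1, -2.8]
finger_gap: 13.0
```

Call:
jog_arm:
  targets:
    - [0,0,0,0,0,0,1]
    - [0,0,0,0,0,0,1]
    - [0,0,0,0,0,0,1]
    - [0,0,0,0,0,0,1]
    - [0,0,0,0,0,0,1]

```text
time: 14.63
tool_pos: [567.8, -19.7, 143.6]
tcp_rot: [-180.0, -0.0, 176.7]
ft_force: [-0.0, -0.3, -2.2]
finger_gap: 13.0
```

Call:
jog_arm:
  targets:
    - [0,0,0,0,0,0,1]
    - [0,0,0,0,0,0,1]
    - [0,0,0,0,0,0,1]
    - [0,0,0,0,0,0,1]
    - [0,0,0,0,0,0,1]

```text
time: 15.05
tool_pos: [568.3, -18.8, 144.1]
tcp_rot: [-180.0, 0.0, 176.8]
ft_force: [-0.5, -0.4, -2.9]
finger_gap: 13.0
```

```bash
python3 - <<'E'
from m import *
s=snap('wrist','w14.png'); go(567.9,-16.3,86,176.85)
E
```

```text
at [568.3 -18.7 144.1] [180.     0.   176.82] t 15.1 gap 12.9
delta m [0.0005 0.0024 0.0581] rot [ 0.      0.0001 -0.0004] rows 1.3938273982280287 0.0035903874261227057
```

View pics/w14.png

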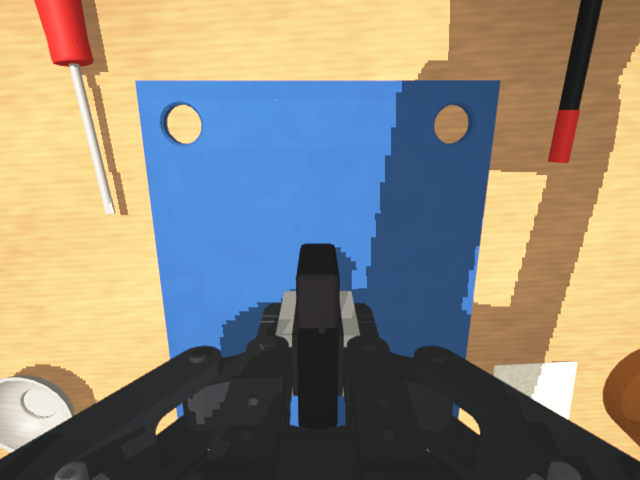

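```bash
cat >> m.py <<'E'
def cover(f=None,off=-10.3):
    s=snap('wrist',f); st=r.sense(); z=st['tool_pos'][2]+off+5
    H=hsv(s); blue=((H[...,0]>100)&(H[...,0]<125)&(H[...,1]>120)).astype(np.uint8)
    blue[300:]=0
    c,h=cv2.findContours(blue,cv2.RETR_CCOMP,cv2.CHAIN_APPROX_NONE)
    q=[]
    for i,cc in enumerate(c):
        if h[0][i][3]>=0 and cv2.contourArea(cc)>300: x,y,w,hh=cv2.boundingRect(cc); q.append((x+(w-1)/2,y+(hh-1)/2,w,hh))
    q.sort(); print('holes',q)
    q=np.array(q)[:,:2]; W=onz(s,q,z); M=np.array([[-75,-50],[-75,50]],float)
    t,y,res=fit(M,W); print('cover',t,'yaw',y,'res',res,'TCP',st['tool_pos'],st['tcp_rot'],'underside-60:',z-65)
    S=np.array([567.85,-16.3]); d=S-t; a=np.radians(st['tcp_rot'][2])
    print('shift world',d,'tool',d@[np.cos(a),np.sin(a)],d@[np.sin(a),-np.cos(a)],'yaw need',-3.14-y)
    return s
E
python3 - <<'E'
from m import *
cover()
E
```

```text
holes [(183.5, 123.5, 38, 42), (450.5, 123.5, 38, 42)]
cover [568.85015046 -19.04299552] yaw -3.1369435499943217 res [1.15408905 1.15408905] TCP [568.33399356 -18.66855882 144.08391094] [1.79998294e+02 7.40202296e-03 1.76830562e+02] underside-60: 73.78391093997956
shift world [-1.00015046  2.74299552] tool 1.1502778752997744 2.6835025935218195 yaw need -0.003056450005678446
```

Call:
jog_arm:
  targets:
    - [0.0005,0.001,0.015,0,0,0,1]
    - [0.001,0.002,0.03,0,0,0,1]
    - [0.0012,0.0027,0.042,0,0,0,1]
    - [0.0012,0.0027,0.05,0,0,0,1]
    - [0.0012,0.0027,0.05,0,0,0,1]

```text
time: 15.57
tool_pos: [565.6, -15.7, 91.5]
tcp_rot: [180.0, -0.2, 176.8]
ft_force: [-0.1, -0.1, -3.8]
finger_gap: 12.7
```

Call:
jog_arm:
  targets:
    - [0,0,0,0,0,0,1]
    - [0,0,0,0,0,0,1]
    - [0,0,0,0,0,0,1]
    - [0,0,0,0,0,0,1]
    - [0,0,0,0,0,0,1]

```text
time: 15.98
tool_pos: [567.8, -16.0, 94.8]
tcp_rot: [-180.0, 0.1, 176.8]
ft_force: [-0.5, 0.8, -3.0]
finger_gap: 12.6
```

Call:
jog_arm:
  targets:
    - [0,0,0,0,0,0,1]
    - [0,0,0,0,0,0,1]
    - [0,0,0,0,0,0,1]
    - [0,0,0,0,0,0,1]
    - [0,0,0,0,0,0,1]

```text
time: 16.4
tool_pos: [567.2, -15.9, 94.0]
tcp_rot: [-180.0, -0.0, 176.8]
ft_force: [-0.5, -0.2, -3.6]
finger_gap: 12.6
```

```bash
python3 - <<'E'
from m import *
cover('w15.png')
E
```

```text
holes [(183.0, 123.5, 37, 42), (451.0, 123.5, 37, 42)]
cover [567.75699981 -16.20857553] yaw -3.1312947650616216 res [0.97912389 0.97912389] TCP [567.25226183 -15.9150082   94.03191472] [-1.79999705e+02 -1.99572254e-04  1.76831146e+02] underside-60: 23.731914723994564
shift world [ 0.09300019 -0.09142447] tool -0.09791182385694097 -0.08614374628218291 yaw need -0.008705234938378492
```

View pics/w15.png

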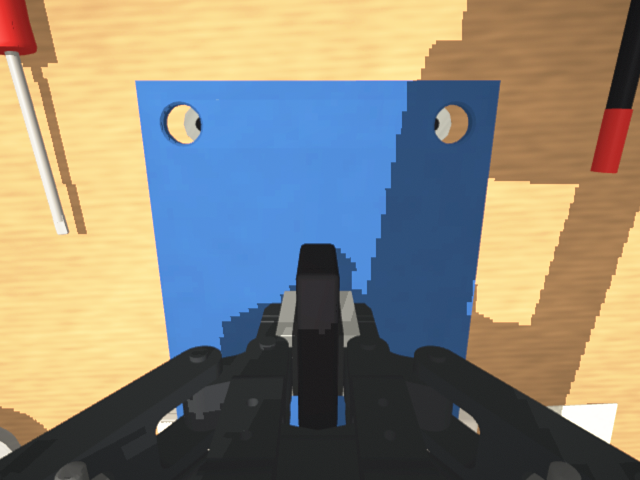

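The pillar tops show symmetrically through the holes at (198,124) and (440,124). Go down the last 8.5 mm.

Call:
jog_arm:
  targets:
    - [0,0,0.002,0,0,0,1]
    - [0,0,0.004,0,0,0,1]
    - [0,0,0.006,0,0,0,1]
    - [0,0,0.008,0,0,0,1]
    - [0,0,0.0085,0,0,0,1]

```text
time: 16.87
tool_pos: [566.9, -15.9, 84.9]
tcp_rot: [180.0, -0.0, 176.8]
ft_force: [-0.1, 0.1, -3.1]
finger_gap: 12.8
```

Call:
jog_arm:
  targets:
    - [0,0,0,0,0,0,1]
    - [0,0,0,0,0,0,1]
    - [0,0,0,0,0,0,1]
    - [0,0,0,0,0,0,1]
    - [0,0,0,0,0,0,1]

```text
time: 17.28
tool_pos: [567.4, -15.9, 85.7]
tcp_rot: [-180.0, 0.0, 176.8]
ft_force: [-0.2, -0.5, -3.4]
finger_gap: 12.9
```

Call:
jog_arm:
  targets:
    - [0,0,0,0,0,0,1]
    - [0,0,0,0,0,0,1]
    - [0,0,0,0,0,0,1]
    - [0,0,0,0,0,0,1]
    - [0,0,0,0,0,0,1]

```text
time: 17.7
tool_pos: [567.3, -15.9, 85.5]
tcp_rot: [-180.0, 0.0, 176.8]
ft_force: [0.2, -0.8, -2.5]
finger_gap: 12.8
```

```bash
python3 - <<'E'
from m import *
s=cover('w16.png')
t=np.array([567.85,-16.3]);th=np.radians(-3.14);R=np.array([[np.cos(th),-np.sin(th)],[np.sin(th),np.cos(th)]])
M=np.array([[-75,-50],[-75,50],[75,50],[75,-50]])@R.T+t
print('thread px pred',px(s,np.c_[M[:2],[60,60]]))
im=cv2.imread('pics/w16.png'); A=cv2.resize(im[85:165,145:495],None,fx=2.2,fy=2.2,interpolation=cv2.INTER_CUBIC)
s2=snap('scene','s16.png'); print('scene threads',px(s2,np.c_[M,[60]*4]))
im=cv2.imread('pics/s16.png'); B=cv2.resize(im[200:310,230:380],None,fx=3.8,fy=3.8,interpolation=cv2.INTER_CUBIC)
O=np.zeros((600,780,3),np.uint8); O[:A.shape[0],:A.shape[1]]=A; O[178:178+B.shape[0],:B.shape[1]]=B[:422]; cv2.imwrite('pics/c16.png',O)
snap('top','t16.png'); im=cv2.imread('pics/t16.png'); cv2.imwrite('pics/t16c.png',cv2.resize(im[150:290,260:400],None,fx=4,fy=4,interpolation=cv2.INTER_CUBIC))
print(r.sense())
E
```

```text
holes [(183.0, 123.5, 37, 42), (451.0, 123.5, 37, 42)]
cover [567.78276446 -16.21157269] yaw -3.13133033473807 res [0.97966023 0.97966023] TCP [567.27370353 -15.93146734  85.5535058 ] [-1.79998285e+02  1.27952584e-03  1.76831871e+02] underside-60: 15.253505800579262
shift world [ 0.06723554 -0.08842731] tool -0.07201981568532777 -0.08457631731527247 yaw need -0.008669665261930248
thread px pred [[196.74264617 123.95310442]
 [437.04583863 123.99126567]]
scene threads [[311.6313813  228.70264958]
 [333.10538538 247.02080083]
 [294.95978082 273.62715709]
 [273.84930802 253.64537599]]
{'time': 17.85, 'joint_pos': array([-6.78227758e+00,  9.20250332e+00,  9.90825705e+01, -7.05358032e-05,
        7.17158175e+01, -9.36156243e+01]), 'qd': array([ 0.02010899,  0.01988297, -0.21902249, -0.01646703,  0.03211017,
       -0.02842853]), 'joint_efforts': array([ 1.99923234e-03, -5.61974752e+01, -4.76013565e+01,  2.75734028e-04,
       -4.00497767e-03,  1.34775075e-05]), 'tool_pos': array([567.24461479, -15.90149109,  85.53322724]), 'tcp_rot': array([-1.79999989e+02, -8.93741301e-04,  1.76833369e+02]), 'ft_force': array([ 0.07653547,  0.55069552, -2.93747374]), 'wrist_torque': array([-0.02043203, -0.03466915, -0.00784693]), 'finger_gap': 12.545483348104185}
```

View pics/c16.png

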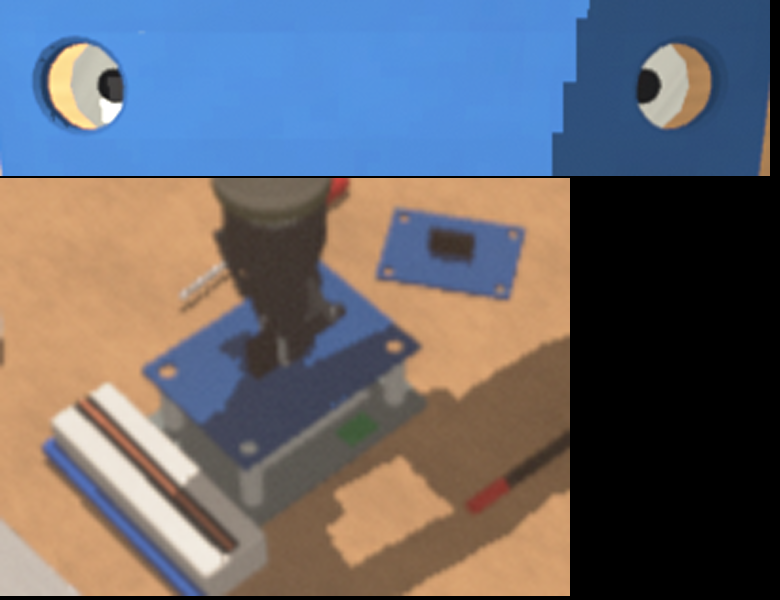

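View pics/t16c.png

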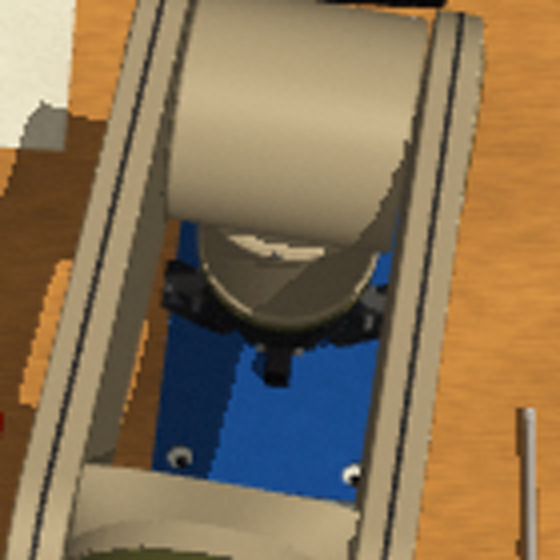

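```bash
python3 - <<'E'
from m import *
s2=snap('scene'); im=s2['pixels']
t=np.array([567.85,-16.3]);th=np.radians(-3.14);R=np.array([[np.cos(th),-np.sin(th)],[np.sin(th),np.cos(th)]])
M=np.array([[-75,50],[75,50],[75,-50]])@R.T+t
p=px(s2,np.c_[M,[80]*3]); H=hsv(s2)
b=(H[...,0]>95)&(H[...,0]<130)&(H[...,1]>70)
for a,m in zip(p,M):
    c=cen(~b,a,4); print(a,c, (onz(s2,[c],80)[0,:2]-m) if c is not None else None)
E
```

```text
[333.16014093 242.79119102] [333.38028169 243.43661972] [1.33465809 2.23967815]
[294.59703756 269.50309749] [295. 270.] [0.38608855 2.13346743]
[273.2742424  249.44785253] [273.5 250.5] [2.17515862 3.52952705]
```

The scene camera shows a common offset of about 2 mm. I'll check whether it has the same bias on the bare pillars in the first picture.

```bash
python3 - <<'E'
from m import *
s2=snap('scene'); s2['pixels']=cv2.cvtColor(cv2.imread('pics/scene0.png'),cv2.COLOR_BGR2RGB)
G=cv2.cvtColor(s2['pixels'],cv2.COLOR_RGB2GRAY).astype(float)
t=np.array([567.85,-16.3]);th=np.radians(-3.14);R=np.array([[np.cos(th),-np.sin(th)],[np.sin(th),np.cos(th)]])
M=np.array([[-75,50],[75,50],[75,-50],[-75,-50]])@R.T+t
for a,m in zip(px(s2,np.c_[M,[60]*4]),M):
    c=a.copy()
    for _ in range(3): c=wcen(120-G,c,2)
    print(a,c,onz(s2,[c],60)[0,:2]-m)
cv2.imwrite('pics/s0c.png',cv2.resize(cv2.cvtColor(s2['pixels'],cv2.COLOR_RGB2BGR)[215:300,255:350],None,fx=6,fy=6,interpolation=cv2.INTER_CUBIC))
E
```

```text
h.py:44: RuntimeWarning: invalid value encountered in divide
  return np.array([(xx*sub).sum(),(yy*sub).sum()])/sub.sum()+[x0,y0]
Traceback (most recent call last):
  File "h.py", line 41, in wcen
    u,v=int(round(c[0])),int(round(c[1])); x0,y0=u-w,v-w
            ~~~~~^^^^^^
ValueError: cannot convert float NaN to integer
```

```bash
python3 - <<'E'
from m import *
s2=snap('scene'); s2['pixels']=cv2.cvtColor(cv2.imread('pics/scene0.png'),cv2.COLOR_BGR2RGB)
t=np.array([567.85,-16.3]);th=np.radians(-3.14);R=np.array([[np.cos(th),-np.sin(th)],[np.sin(th),np.cos(th)]])
M=np.array([[-75,50],[75,50],[75,-50],[-75,-50]])@R.T+t
print(px(s2,np.c_[M,[60]*4])-[255,215])
cv2.imwrite('pics/s0c.png',cv2.resize(cv2.cvtColor(s2['pixels'],cv2.COLOR_RGB2BGR)[215:300,255:350],None,fx=7,fy=7,interpolation=cv2.INTER_NEAREST))
E
```

```text
[[78.10538538 32.02080083]
 [39.95978082 58.62715709]
 [18.84930802 38.64537599]
 [56.6313813  13.70264958]]
```

View pics/s0c.png

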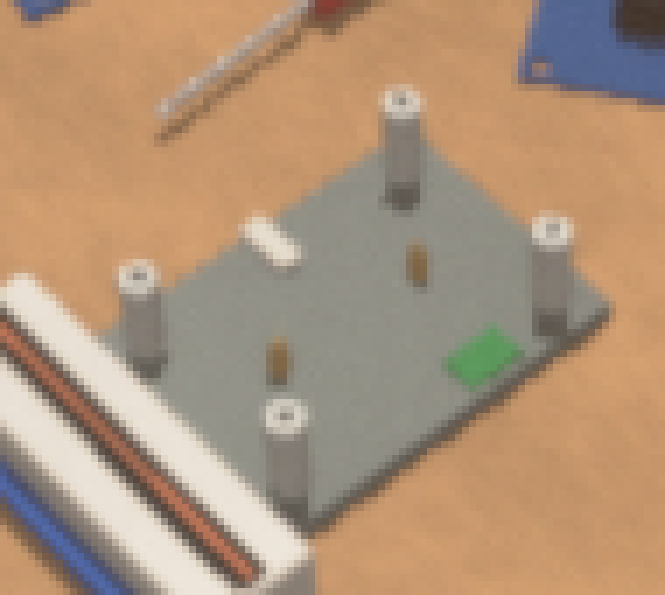

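The bare pillars show about 0.2 px offset in that view. The extra ~0.5 px on the cover's holes is what seeing through a 5 mm thick hole at a slant gives, since the visible opening sits about 2.5 mm lower. So all the views agree to within about 1 mm, and I'll hand in.

```bash
python3 - <<'E'
from bench import r
st=r.sense(); print(st['time'],st['tool_pos'],st['finger_gap'])
print(r.hand_in())
E
```

```text
18.0 [567.2525797  -15.88693494  85.5178063 ] 12.861193804547703
the job is handed in; nothing more can be done
None
```

The job is handed in at 18.0 s of the 72 s allowed. It reports no verdict, so what follows rests on my own checks.

- **Element plate:** I lowered it over both brass pins until it rested on the tray, with the TCP stopping at the flush height (24.1 mm) as the force reversed. Then I let go. The wrist picture afterwards shows it flat with both pins through its holes.
- **Cover:** I used the larger blue plate, which measured 129 × 179 mm. It is gripped at 80 N and was level and still at hand-in.
    - **Height:** its underside is about 15 mm above the pillars.
    - **Alignment:** by the wrist camera it is within about 0.1 mm and 0.01° of the pillar pattern. The threaded holes show symmetrically through the cover's two near holes.
- **Disagreements:**
    - The top camera placed the sealer about 1.4 mm away from where the wrist camera did. I followed the wrist camera.
    - The scene camera showed the cover's holes 2–4 mm off. I put most of that down to the slanted view through the 5 mm thick plate, since the bare pillars in the same view fitted to about 0.2 px. I estimate at most about 1 mm of real error, within the 4.5 mm limit.
- **Bystanders:** the arm touched nothing else that I could see. I did not measure their positions again at the end.

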